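Seal the screw-top canister snugly

ROBOT

A 6-joint arm with a two-finger parallel gripper is mounted at the origin on the work surface. World frame = base frame: x ahead of the robot, y to its left, z up, the work surface at z = 0. Lengths are in m, angles in rad, forces in N, time in s.
With the tool pointing down it reaches from about 0.325 to 0.75 m from the base axis. Payload 7.6 kg.
Tool frame: the origin (TCP) lies on the front face of the gripper's body, between the roots of the fingers; the fingertips stand 73 mm ahead of it and the grasp point (between the pads) lies 54 mm ahead of it; y points along the fingers, z is the direction in which the jaws open and shut, and the axes are right-handed (so a half turn about y gives the same grasp; the last joint's range is limited). The gripper opens to 85 mm and grips with 20 to 120 N. Pads are 22 mm wide; open, the fingers measure 114 mm over their backs; the gripper's body (76 mm by 85 mm) begins 54 mm behind the grasp point. The pads swing forward as they close: fully open they stand 13 mm farther back than shut.
Start: joints at [1.149, 0.052, 1.401, -0, 1.689, -0.07], TCP at [0.181, 0.493, 0.304] pointing down, gripper open.
Joint ranges: [-2.9, 2.9], [-0.91, 2.17], [0.12, 2.37], [-1.06, 4.2], [0.26, 2.73], [-2.93, 2.93]. Speed limits (rad/s): [2.57, 2.57, 3.01, 3.14, 3.14, 3.14].

INTERFACE

Orientations are given as a unit quaternion [x, y, z, w].
In Python, from cell import * gives the robot as it stands.
- The arm moves only by the tool send_rows, never from a script. Its argument "targets" is a list of rows, each a list of 4 numbers: the shift along the world's x, y, z in mm, then the turn about the world's z in rad. In form: [[x, y, z, turn], ...]. A call has 1 to 10 rows; each row is the pose to reach, as a shift and turn from the pose commanded when the call began; what a row does not reach only later rows make up. A row lasts 1/12 s, in which the tool goes at most 41.7 mm and 7.16 degrees, less where a joint would pass 70% of its speed; a pose out of reach is approached as far as the arm can. A call with a gripper value outside its range is refused whole. "gripper" is the closure in counts, from 0 (fully open) to 255 (shut), set as the call begins (left out, the last holds). The fingers move at their own pace and stop on an object; "squeeze" is the grip in N (left out, the last holds). Time passes only in rows, so rows that repeat a pose let the fingers close. It gives the time, the measured TCP pose, the force and the opening at its end, in the units of the state.
- get_state(): the state, without advancing time (a new reading comes with each control period).
- snapshot(name): name is "side" or "top" or "wrist"; returns a dict with "frame" (480x640x3 uint8, red, green, blue), "mtx" (3x3 intrinsics, pixels), "dist" ([k1, k2, p1, p2, k3] as OpenCV has them; the pictures are not rectified), "extrinsics" (4x4, takes a point from camera to world coordinates). Camera axes: x right, y up, looking along -z (the intrinsics and any distortion apply to the point x, -y, -z); pixel columns grow to the right and rows downward; lengths in m; the calibration is good to about 2 mm. A picture is of the moment at which its call begins. There is no depth.
- finish_job(): hands the job in, once; it reports no verdict.
Trained networks look in the newest picture that a camera, given by its name, has taken for a name from the list of things; names that differ only in an ending like _2 or _b are one class to them, and where a whole thing is asked for, a point or a joint stands for the part that bears it (a point fixed in the world has none). Each returns a list of dicts, best first, with "p" (0 to 1); they miss things now and then, are a little off and sometimes report something else, mostly with a low value. They report only what shows in the picture. A call takes as long as a camera call. They do not tell look-alikes from the thing itself.
- spot_in(name, camera): "rect" ([centre column, centre row, width, height] in pixels, round what is visible of it).
- trace(name, camera): "pixels" (480x640 bool, what is visible of it) and "rect" ([centre column, centre row, width, height] in pixels, round what is visible of it).
- pinpoint(name, camera): "position" ([column, row] in pixels: a listed point, or the origin of a listed thing).
The state is a dict: "time_s": time; "joint_positions": joint angles; "qd": joint speeds; "joint_efforts": joint torques, N m; "tcp_pos": TCP position; "orientation": TCP orientation; "force": force on the tool from outside, world axes, zero at the start; "wrist_torque": the same for the moment, N m; "finger_gap": finger opening in m.
Only numpy, scipy, OpenCV 4.12 (cv2) and the standard library are available. Lean on these libraries where they do the work, as an engineer would, in place of code of your own. Each camera call takes 0.05 s, during which the arm holds its last target. There are 200 camera calls.

TASK

Stand the orange-lidded canister upright and fully home in the square pocket of the metal nest, which keeps it from turning. Then screw its lid down clockwise until it becomes snug on its gasket, stop before it is overtightened, and let go. Leave everything else on the bench alone.

Things in the scene. Friction and masses are not known exactly. Their poses are not given: they have to be found in the camera images.
- canister_foot (a point): White canister, about 0.35 kg, 124 mm tall: square foot 60 x 60 mm, 28 mm high, round body 57 mm across with a blue band, up to 84 mm, then a narrow neck under the lid. This point is the centre of the foot's underside; x and y axes are square to the foot's sides, z up. It stands on the bench at the start.
- lid: Orange ribbed lid, 54 mm across, 30 mm high, white line on top, started on the canister's thread; the canister may be lifted by it. Origin: its centre, half-way up, 109 mm above the foot's underside at the start; z up, x along the white line. It closes clockwise from above (negative about z), sinking 0.95 mm per rad, and stays where it is left; its soft grip rim twists 0.12 rad per N m.
- neck: Neck of the canister with the gasket hidden under the lid; origin and axes as canister_foot. The lid turns against a drag of 0.5 N m (0.4 to 0.5 read once stopped) until, after 0.6 to 2.6 rad (hidden, different each time), it meets the gasket; then the torque rises 0.5 N m per rad. Snug is about 0.68 to 0.9 N m on the lid (aim for 0.75); more is overtightened.
- nest_floor (a point): Fixed aluminium nest: block 104 x 104 mm, 34 mm high, with a square pocket 64 x 64 mm, 24 mm deep, chamfered 3 mm at the mouth. This point is the centre of the pocket's floor, 10 mm above the bench and 24 mm below the block's top; x and y axes are square to the pocket's sides, z is up. The foot fits in any of four quarter turns.
- tape: Bystander: yellow roll of tape lying flat, 90 mm across, 24 mm high; the origin is the centre of its underside.
- jar: Bystander: small clear jar with a white cap, 60 mm across, 85 mm high; the origin is the centre of its underside.
- screwdriver: Bystander: screwdriver lying beyond the work area, along its own x axis.
- carton: Bystander: cardboard box 90 x 120 x 60 mm; the origin is the centre of its underside.
- spray: Bystander: yellow bottle with a red cap, 64 mm across, 180 mm high; the origin is the centre of its underside.
Things that resemble listed ones, but are neither listed nor needed, are in the scene too. Leave any purple look-alike of the part that bears canister_foot alone.

How it is judged:
On the way, in this order (a step that is already met when the one before it is completed fails the run):
1. the canister stands fully home in the nest's pocket (horizontal distance between canister_foot and nest_floor below 0.006 m and z of canister_foot in the frame of nest_floor below 0.004 m and angle between canister_foot's own z axis and vertical below 0.08 rad), for 0.2 s.
2. the lid is screwed down snug on its gasket (pressing on it with more than 10 N, about 0.68 N m to turn) (contact force between lid and neck above 10 N), for 0.2 s.
At the end, for the whole second after the job is handed in: The canister stands at rest, upright (within 0.08 rad) and home in the nest's pocket (foot within 6 mm of its centre and 4 mm of its floor), and its lid presses on the gasket with 10 to 25 N (tightened with about 0.68 to 0.9 N m) (all of step 1 and contact force between lid and neck between 10 and 25 N and linear speed of neck below 0.02 m/s); the robot touches nothing.
It fails at once if the lid is overtightened: it presses on the gasket with more than 25 N (about 0.92 N m to turn) (contact force between lid and neck above 25 N).
It fails at once if the canister is tipped by more than 0.5 rad (angle between canister_foot's own z axis and vertical above 0.5 rad).
It fails at once if a bystander is moved by more than 30 mm (distance of any of tape, jar, screwdriver, carton, spray from where it was at the start of the episode above 0.03 m).
It also fails if it takes over 70 s, if anything falls off the work surface, if the arm or the gripper's body presses on something with over 40 N, if the wrist force passes 120 N, or if a joint passes its speed limit or range.

## Working session

There is one attempt and no reset: what is moved stays moved. The work goes in short steps, Python scripts to look and compute and a tool call to move; the robot and the scene stay as the last step left them, time stands still between calls to the robot, and variables do not carry over. Pictures are saved under pics/ and viewed, about 8 in all and at most 12, crops included, and the job is handed in when it is done.

Besides the shell and the picture viewer there is one more tool, called after "Call:" as a command line: name --pt "numbers of a row" for each row, then --argument value for the rest. send_rows: Moves the arm, as the interface text tells. Its arguments: {"type":"object","properties":{"targets":{"type":"array"},"gripper":{"type":"number"},"squeeze":{"type":"number"}},"required":["targets"]}

```bash
ls; mkdir -p pics
cat > h.py <<'E'
from cell import *
import numpy as np, cv2
def ray(s,px):
    u=cv2.undistortPoints(np.array([[px]],float),s["mtx"],np.array(s["dist"],float))[0,0]
    E=np.array(s["extrinsics"]); d=E[:3,:3]@np.array([u[0],-u[1],-1.]); return E[:3,3],d
def onz(s,px,z):
    o,d=ray(s,px); return o+d*(z-o[2])/d[2]
def proj(s,P):
    E=np.array(s["extrinsics"]); p=E[:3,:3].T@(np.array(P,float)-E[:3,3])
    q,_=cv2.projectPoints(np.array([[p[0],-p[1],-p[2]]]),np.zeros(3),np.zeros(3),s["mtx"],np.array(s["dist"],float)); return q[0,0]
def tri(s1,p1,s2,p2):
    A=np.zeros((3,3));b=np.zeros(3)
    for s,p in((s1,p1),(s2,p2)):
        o,d=ray(s,p); d=d/np.linalg.norm(d); M=np.eye(3)-np.outer(d,d); A+=M;b+=M@o
    return np.linalg.solve(A,b)
def save(n,im): cv2.imwrite(n,cv2.cvtColor(im,cv2.COLOR_RGB2BGR))
E
python3 - <<'E'
from h import *
S={}
for c in("top","side"):
    s=S[c]=snapshot(c); save(f"pics/{c}0.png",s["frame"]); 
    print(c,np.round(s["extrinsics"],3).tolist())
    for n in("canister_foot","lid","nest_floor","tape","jar","carton","spray","screwdriver"):
        r=pinpoint(n,c); print(n,[(np.round(x["position"]),round(x["p"],2)) for x in r[:4]])
        if r:
            z={"lid":.109,"nest_floor":.01}.get(n,0)
            print("   ",[np.round(onz(s,x["position"],z),3).tolist() for x in r[:3]])
print(get_state())
E
```

```text
pics
top [[0.009, 0.986, -0.167, 0.401], [-1.0, 0.013, 0.021, -0.085], [0.023, 0.167, 0.986, 1.014], [0.0, 0.0, 0.0, 1.0]]
canister_foot [(array([184., 277.]), 0.76), (array([374., 302.]), 0.72), (array([167., 338.]), 0.62)]
    [[0.513, 0.172, 0.0], [0.465, -0.229, 0.0], [0.386, 0.2, 0.0]]
lid [(array([147., 334.]), 0.82), (array([173., 273.]), 0.77)]
    [[0.395, 0.207, 0.109], [0.508, 0.165, 0.109]]
nest_floor [(array([374., 301.]), 0.61)]
    [[0.466, -0.228, 0.01]]
tape [(array([268., 318.]), 0.86)]
    [[0.429, -0.007, 0.0]]
jar [(array([271., 231.]), 0.89), (array([477., 264.]), 0.51)]
    [[0.615, -0.008, 0.0], [0.549, -0.452, 0.0]]
carton [(array([425., 196.]), 0.9)]
    [[0.699, -0.343, 0.0]]
spray [(array([476., 260.]), 0.98)]
    [[0.558, -0.451, 0.0]]
screwdriver [(array([291., 177.]), 0.66)]
    [[0.737, -0.05, 0.0]]
side [[0.998, 0.027, -0.054, 0.51], [-0.059, 0.625, -0.779, -0.884], [0.013, 0.781, 0.625, 0.697], [0.0, 0.0, 0.0, 1.0]]
canister_foot [(array([296., 204.]), 0.93), (array([252., 194.]), 0.67)]
    [[0.51, 0.154, 0.0], [0.392, 0.208, 0.0]]
lid [(array([248.
[... 632 characters left out ...]
]
{'time_s': 0.9, 'joint_positions': array([ 1.14872846e+00,  5.21842407e-02,  1.40070000e+00, -2.29496440e-06,
        1.68861417e+00, -7.02775653e-02]), 'qd': array([ 1.61285104e-04, -1.52255770e-04, -1.57019986e-05, -2.51800000e-03,
        1.07306070e-03,  1.02113769e-03]), 'joint_efforts': array([ 4.92245599e-04, -3.81507254e+01, -3.60324705e+01, -1.97954632e-04,
        2.37062585e-05, -3.29678062e-05]), 'tcp_pos': array([0.18087532, 0.49286718, 0.30393159]), 'orientation': array([-0.69616419,  0.12372749, -0.12374529,  0.69622843]), 'force': array([-0.015388  ,  0.18645029, -0.40841544]), 'wrist_torque': array([ 0.00377138, -0.02323173, -0.02712391]), 'finger_gap': 0.0852535336823343}
```

Run:
```python
import cv2,numpy as np
t=cv2.imread("pics/top0.png");s=cv2.imread("pics/side0.png")
a=cv2.resize(t[235:375,110:430],(800,350),interpolation=cv2.INTER_CUBIC)
b=cv2.resize(s[125:225,200:360],(400,250),interpolation=cv2.INTER_CUBIC)
c=cv2.resize(t[235:375,115:225],(196,250));d=cv2.resize(s[250:350,210:370],(204,250)) if 0 else cv2.resize(s[260:360,200:320],(300,250))
cv2.imwrite("pics/c0.png",np.vstack([a,np.hstack([b,d,np.zeros((250,100,3),np.uint8)])]))
```

```text
(no output)
```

View pics/c0.png

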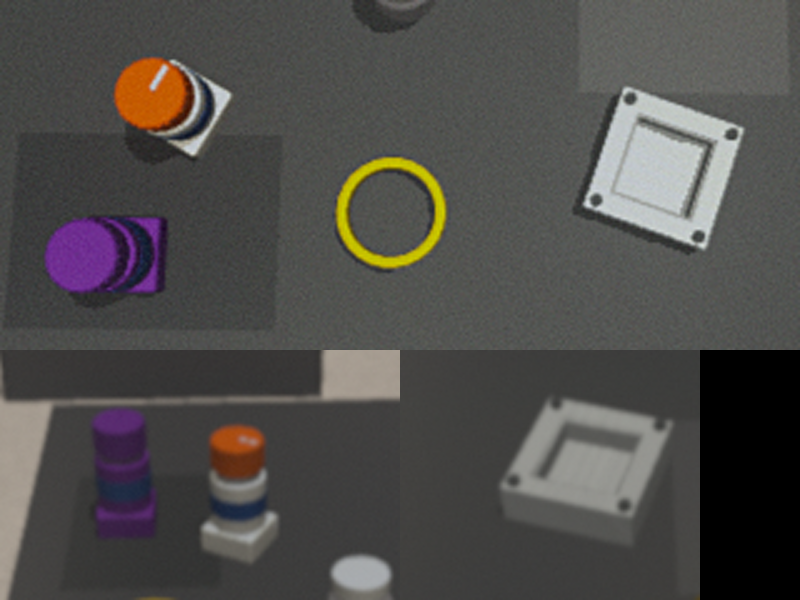

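View pics/side0.png

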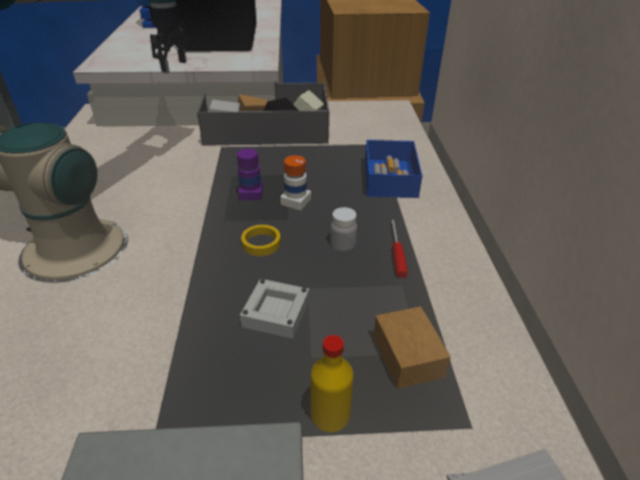

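Run:
```python
from h import *
from scipy.spatial.transform import Rotation as R
s=snapshot("top")
f=lambda pts,z:np.array([onz(s,(110+x/2.5,235+y/2.5),z)[:2] for x,y in pts])
N=f([(628,88),(743,128),(705,248),(584,207)],.034); print(np.round(N,3).tolist(),N.mean(0))
a=lambda v:np.degrees(np.arctan2(v[1],v[0]))%90
print([a(N[(i+1)%4]-N[i]) for i in range(4)])
F=f([(175,60),(231,95),(195,155)],.028);print(np.round(F,3).tolist(),(F[0]+F[2])/2,[a(F[i+1]-F[i]) for i in(0,1)])
st=get_state();r=R.from_quat(st["orientation"]).as_matrix();print(np.round(r,3))
w=snapshot("wrist");E=np.array(w["extrinsics"]);print("wrist cam in tool",np.round(r.T@(E[:3,3]-st["tcp_pos"]),3),np.round(r.T@E[:3,:3],2).tolist(),w["mtx"])
```

```text
[[0.528, -0.198], [0.496, -0.293], [0.398, -0.26], [0.43, -0.162]] [ 0.46308988 -0.2280078 ]
[np.float64(71.31945568042406), np.float64(71.3003854192614), np.float64(71.9789495564238), np.float64(69.57588465946498)]
[[0.547, 0.176], [0.519, 0.128], [0.469, 0.155]] [0.50826278 0.16549461] [np.float64(58.98523954984944), np.float64(61.594966745389854)]
[[ 0.939  0.     0.345]
 [-0.345  0.     0.939]
 [-0.    -1.     0.   ]]
wrist cam in tool [-0.072 -0.071  0.001] [[-0.0, -0.96, -0.29], [-0.0, 0.29, -0.96], [1.0, -0.0, -0.0]] [[330.35728332   0.         318.05739894]
 [  0.         330.35728332 237.55250667]
 [  0.           0.           1.        ]]
```

Call:
send_rows --pt "10 -10 0 0.01" --pt "30 -30 0 0.03" --pt "55 -55 0 0.05" --pt "80 -80 0 0.07" --pt "105 -105 0 0.09" --pt "130 -130 0 0.1" --pt "155 -155 0 0.11" --pt "180 -180 0 0.12" --pt "205 -205 0 0.13" --pt "230 -230 0 0.14"

```text
time_s: 1.83
tcp_pos: [0.4119, 0.2614, 0.3042]
orientation: [-0.703, 0.074, -0.075, 0.703]
force: [-0.5, 1.7, 0.6]
finger_gap: 0.0856
```

Call:
send_rows --pt "25 -25 0 0.01" --pt "50 -50 0 0.02" --pt "75 -75 0 0.02" --pt "90 -90 0 0.02" --pt "97 -98 0 0.02" --pt "97 -98 0 0.02" --pt "97 -98 0 0.02" --pt "97 -98 0 0.02"

```text
time_s: 2.5
tcp_pos: [0.5072, 0.1659, 0.3041]
orientation: [-0.704, 0.067, -0.067, 0.704]
force: [0.4, -0.1, 0.2]
finger_gap: 0.0852
```

Run:
```python
from h import *
w=snapshot("wrist");save("pics/w1.png",w["frame"])
for n,z in(("lid",.109),("canister_foot",0)):
    for x in pinpoint(n,"wrist"): print(n,x["p"],np.round(x["position"]),onz(w,x["position"],z))
for x in trace("lid","wrist")[:2]: print(x["p"],x["rect"],onz(w,x["rect"][:2],.115))
st=get_state();print(st["tcp_pos"],st["joint_positions"],st["time_s"])
```

```text
lid 0.89 [348.  70.] [0.39227432 0.211276   0.109     ]
lid 0.83 [322. 235.] [0.51279383 0.16897348 0.109     ]
0.71 [322.9, 233.1, 64.5, 70.1] [0.50994819 0.1700977  0.115     ]
0.58 [350.7, 68.0, 75.6, 83.3] [0.39196359 0.2126973  0.115     ]
[0.50731699 0.16577289 0.30414189] [ 2.46558371e-01  7.65986730e-02  1.37477232e+00  1.93154990e-04
  1.68986014e+00 -1.13399353e+00] 2.7
```

View pics/w1.png

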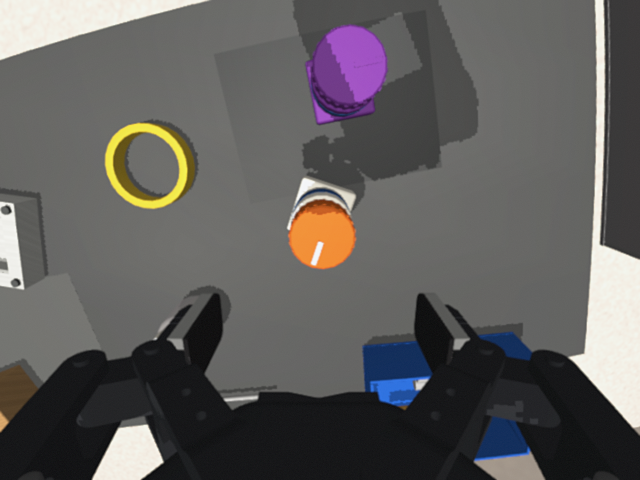

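```bash
cat >> h.py <<'E'
from scipy.optimize import minimize
def projn(s,P):
    E=np.array(s["extrinsics"]); p=(np.asarray(P,float)-E[:3,3])@E[:3,:3]
    return cv2.projectPoints(p*[1,-1,-1],np.zeros(3),np.zeros(3),s["mtx"],np.array(s["dist"],float))[0][:,0]
def fit(s,mask,pts,x0,step):
    m=mask.astype(np.uint8)
    m=cv2.resize(m,None,fx=4,fy=4,interpolation=cv2.INTER_LINEAR)>0
    def cost(x):
        h=cv2.convexHull(projn(s,pts(x)).astype(np.float32))
        k=np.zeros(m.shape,np.uint8); cv2.fillConvexPoly(k,np.round((h+.5)*4-.5).astype(np.int32),1)
        k=k>0; return 1-(k&m).sum()/max(1,(k|m).sum())
    x0=np.array(x0,float); S=np.vstack([x0]+[x0+np.eye(len(x0))[i]*step[i] for i in range(len(x0))])
    r=minimize(cost,x0,method="Nelder-Mead",options=dict(initial_simplex=S,xatol=1e-5,fatol=1e-5,maxiter=200)); return r.x,r.fun
def orange(s,c,rad=60):
    h=cv2.cvtColor(s["frame"],cv2.COLOR_RGB2HSV); m=(h[...,0]<16)&(h[...,1]>140)&(h[...,2]>70)
    n,l,st,ce=cv2.connectedComponentsWithStats(m.astype(np.uint8))
    i=max(range(1,n),key=lambda i:st[i,4] if np.hypot(*(ce[i]-c))<rad else 0); return l==i
T=np.linspace(0,2*np.pi,60)
def lidpts(x,z0=.094,z1=.124,r=.027):
    return np.vstack([np.c_[x[0]+r*np.cos(T),x[1]+r*np.sin(T),0*T+z] for z in(z0,z1)])
E
python3 - <<'E'
from h import *
for c in("wrist","top","side"):
    s=snapshot(c); m=orange(s,proj(s,(.508,.166,.109)),25)
    print(c,m.sum(),*fit(s,m,lidpts,[.508,.166],[.004,.004]))
    if c=="top":
        px=projn(s,[(.463,-.228,.034)])[0]
        f=cv2.GaussianBlur(cv2.cvtColor(s["frame"],cv2.COLOR_RGB2GRAY),(3,3),0)
        m=np.zeros(f.shape,bool);u,v=px.astype(int);m[v-45:v+45,u-45:u+45]=f[v-45:v+45,u-45:u+45]>120
        k=cv2.morphologyEx(m.astype(np.uint8),cv2.MORPH_CLOSE,np.ones((13,13)))
        n,l,st,ce=cv2.connectedComponentsWithStats(k);i=1+st[1:,4].argmax()
        def sq(x,h=.052,z=.034):
            q=np.array([[1,1],[1,-1],[-1,-1],[-1,1]])*h;cc,ss=np.cos(x[2]),np.sin(x[2])
            return np.c_[x[0]+q@[cc,-ss],x[1]+q@[ss,cc],[z]*4]
        x,e=fit(s,l==i,sq,[.463,-.228,1.24],[.004,.004,.04]);print("nest",x,np.degrees(x[2]),e,st[i])
        x,e=fit(s,l==i,lambda x:np.vstack([sq(x),sq(x,z=0)]),[.463,-.228,1.24],[.004,.004,.04]);print("nest",x,np.degrees(x[2]),e)
E
```

```text
wrist 3401 [0.51187846 0.16882451] 0.11949184247767453
top 280 [0.50354883 0.16801172] 0.6522251926403523
nest [ 0.46461953 -0.22673725  1.23282907] 70.63590250456872 0.02159363850476881 [ 343  269   65   66 2682]
nest [ 0.46461821 -0.22800637  1.23580997] 70.8066956099178 0.023467608735547762
side 372 [0.51019824 0.16578711] 0.13124445758202774
```

Call:
send_rows --pt "1 1 -10 0" --pt "3 2 -30 0" --pt "4 2 -50 0" --pt "4 2 -65 0" --pt "4 2 -70 0" --pt "4 2 -70 0" --pt "4 2 -70 0"

```text
time_s: 3.43
tcp_pos: [0.512, 0.1669, 0.2343]
orientation: [-0.704, 0.068, -0.068, 0.704]
force: [-0.0, 1.4, 0.6]
finger_gap: 0.0852
```

Run:
```python
from h import *
s=snapshot("wrist"); m=orange(s,proj(s,(.511,.168,.109)),40)
m=cv2.morphologyEx(m.astype(np.uint8),cv2.MORPH_CLOSE,np.ones((15,15)))>0
print(m.sum(),*fit(s,m,lidpts,[.511,.168],[.004,.004]),get_state()["tcp_pos"])
x,e=fit(s,m,lidpts,[.511,.168],[.004,.004])
f=s["frame"].copy(); cv2.polylines(f,[np.int32(cv2.convexHull(projn(s,lidpts(x)).astype(np.float32)))],True,(0,255,0)); save("pics/w2.png",f[60:460,100:560])
```

```text
4088 [0.51178792 0.16873416] 0.41732241074552945 [0.5122319  0.16699683 0.23498997]
```

View pics/w2.png

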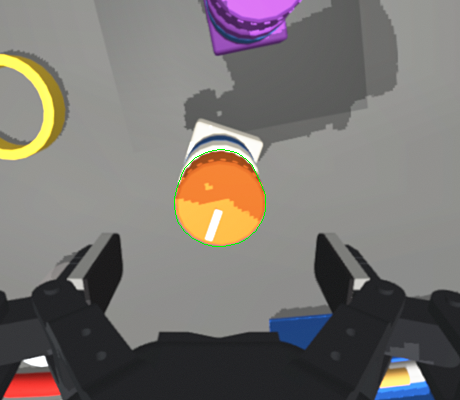

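Call:
send_rows --pt "0 1 -15 0" --pt "0 1 -35 0" --pt "0 1 -55 0" --pt "0 1 -68 0" --pt "0 1 -72 0" --pt "0 1 -72 0" --pt "0 1 -72 0"

```text
time_s: 4.07
tcp_pos: [0.5125, 0.168, 0.1634]
orientation: [-0.704, 0.067, -0.068, 0.704]
force: [-0.1, 0.3, 0.5]
finger_gap: 0.0853
```

Call:
send_rows --pt "0 0 0 0" --pt "0 0 0 0" --pt "0 0 0 0" --pt "0 0 0 0" --pt "0 0 0 0" --pt "0 0 0 0" --pt "0 0 0 0" --pt "0 0 0 0" --gripper 255 --squeeze 70

```text
time_s: 4.73
tcp_pos: [0.5123, 0.168, 0.1632]
orientation: [-0.704, 0.067, -0.068, 0.704]
force: [-1.5, -0.8, 5.7]
finger_gap: 0.0524
```

Run:
```python
from h import *
st=get_state();print({k:np.round(st[k],4).tolist() for k in("time_s","tcp_pos","force","wrist_torque","finger_gap","joint_positions")})
s=snapshot("side");save("pics/s2.png",cv2.resize(s["frame"][120:240,210:370],(640,480)))
```

```text
{'time_s': 4.7333, 'tcp_pos': [0.5123, 0.168, 0.1632], 'force': [-1.4591, -0.7704, 5.7266], 'wrist_torque': [-0.0716, 0.2256, -0.0069], 'finger_gap': 0.0524, 'joint_positions': [0.2483, 0.1824, 1.5453, 0.0, 1.4118, -1.1307]}
```

View pics/s2.png

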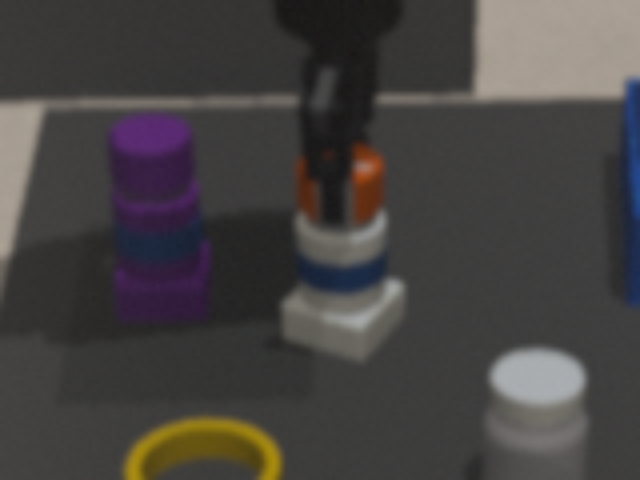

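Call:
send_rows --pt "0 0 5 0" --pt "0 0 20 0" --pt "0 0 40 0" --pt "0 0 60 0" --pt "0 0 75 0" --pt "0 0 80 0" --pt "0 0 80 0" --pt "0 0 80 0"

```text
time_s: 5.45
tcp_pos: [0.5115, 0.1678, 0.2406]
orientation: [0.704, -0.068, 0.067, -0.704]
force: [0.1, -0.6, -4.2]
finger_gap: 0.0525
```

Call:
send_rows --pt "-2 -10 0 0" --pt "-4 -30 0 0.03" --pt "-7 -60 0 0.06" --pt "-11 -90 0 0.09" --pt "-15 -120 0 0.12" --pt "-19 -150 0 0.15" --pt "-22 -180 0 0.18" --pt "-26 -210 0 0.18" --pt "-29 -240 0 0.18" --pt "-33 -270 0 0.18"

```text
time_s: 6.28
tcp_pos: [0.4777, -0.1039, 0.2405]
orientation: [-0.707, 0.005, -0.003, 0.707]
force: [0.8, 0.1, -3.6]
finger_gap: 0.0527
```

Call:
send_rows --pt "-4 -30 0 0" --pt "-7 -60 0 0" --pt "-10 -90 0 0" --pt "-12 -110 0 0" --pt "-14 -120 0 0" --pt "-15 -124 0 0" --pt "-15 -124 0 0" --pt "-15 -124 0 0" --pt "-15 -124 0 0"

```text
time_s: 7.03
tcp_pos: [0.4641, -0.225, 0.2418]
orientation: [-0.707, 0.004, -0.004, 0.707]
force: [0.2, -1.0, -5.1]
finger_gap: 0.0524
```

Run:
```python
from h import *
st=get_state();print({k:np.round(st[k],4).tolist() for k in("time_s","tcp_pos","force","wrist_torque","finger_gap","joint_positions")})
S={c:snapshot(c) for c in("side","top","wrist")}
for c,s in S.items():
    for n in("canister_foot","nest_floor"):
        print(c,n,[(np.round(x["position"],1).tolist(),round(x["p"],2)) for x in pinpoint(n,c)[:3]])
    save(f"pics/{c}3.png",s["frame"])
px=lambda c,P:proj(S[c],P).astype(int)
u,v=px("side",(.465,-.2,.08));a=cv2.resize(S["side"]["frame"][v-70:v+70,u-70:u+70],(400,400),interpolation=cv2.INTER_CUBIC)
u,v=px("top",(.465,-.2,.05));b=cv2.resize(S["top"]["frame"][v-60:v+60,u-60:u+60],(400,400),interpolation=cv2.INTER_CUBIC)
save("pics/c3.png",np.hstack([a,b]));print(px("side",(.465,-.2,.08)),(u,v))
```

```text
{'time_s': 7.0333, 'tcp_pos': [0.4641, -0.225, 0.2418], 'force': [0.18, -1.0146, -5.0938], 'wrist_torque': [-0.1972, -0.0103, -0.0107], 'finger_gap': 0.0524, 'joint_positions': [-0.5233, 0.0538, 1.5231, 0.0005, 1.5652, -2.0837]}
side canister_foot [([271.3, 285.4], 0.92), ([253.3, 192.5], 0.84)]
side nest_floor [([275.7, 306.8], 0.71)]
top canister_foot [([162.8, 337.8], 0.84), ([375.6, 299.7], 0.72)]
top nest_floor []
wrist canister_foot []
wrist nest_floor []
[274 272] (np.int64(363), np.int64(300))
```

View pics/c3.png

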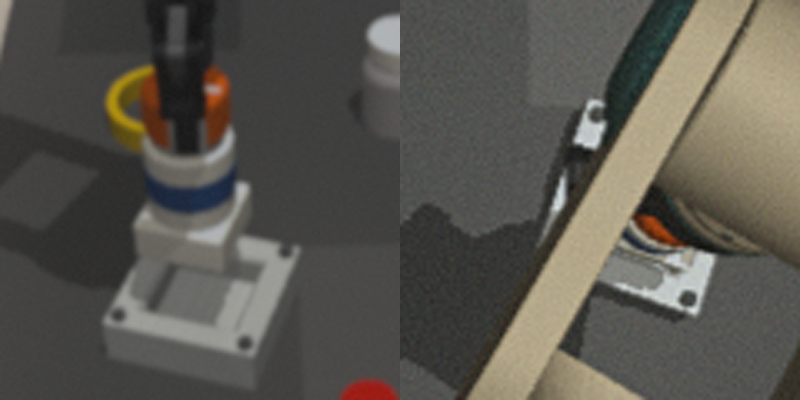

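View pics/wrist3.png

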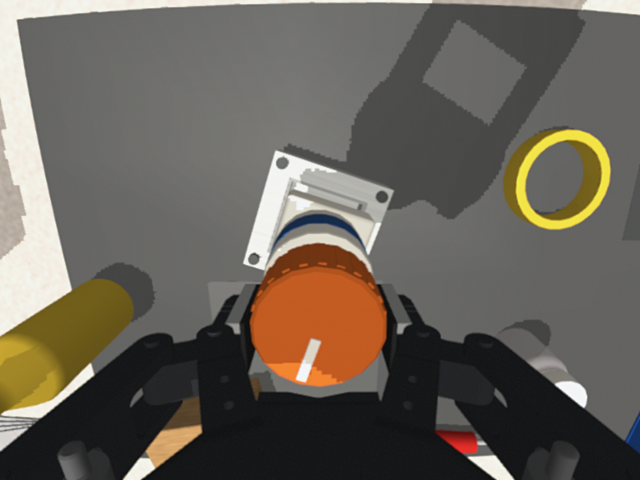

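```bash
cat >> h.py <<'E'
def sqr(x,h,z):
    q=np.array([[1,1],[1,-1],[-1,-1],[-1,1]])*h;cc,ss=np.cos(x[2]),np.sin(x[2])
    return np.c_[x[0]+q@[cc,-ss],x[1]+q@[ss,cc],[z]*4]
def over(s,P,col,c,w,k):
    pass
E
cat > ov.py <<'E'
from h import *
def crop(s,polys,box,k):
    u0,v0,u1,v1=box; f=cv2.resize(s["frame"][v0:v1,u0:u1],None,fx=k,fy=k,interpolation=cv2.INTER_CUBIC)
    for P,col in polys:
        q=(projn(s,P)+.5-[u0,v0])*k; cv2.polylines(f,[np.int32(np.round(q))],True,col,1,cv2.LINE_AA)
    return f
E
python3 - <<'E'
from ov import *
s=snapshot("wrist");t=snapshot("side")
n=[.4646,-.227,np.radians(70.7)];f=[.464,-.225,np.radians(70.7)];z=.0786
P=[(sqr(n,.052,.034),(255,0,0)),(sqr(n,.032,.034),(255,0,0)),(sqr(n,.032,.010),(255,0,255)),(sqr(f,.03,z),(0,255,0)),(sqr(f,.03,z+.028),(0,255,0))]
a=crop(s,P,(220,130,420,290),4)
b=crop(t,P,(210,200,340,350),4)
save("pics/a4.png",a);save("pics/b4.png",b)
E
```

```text
(no output)
```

View pics/a4.png

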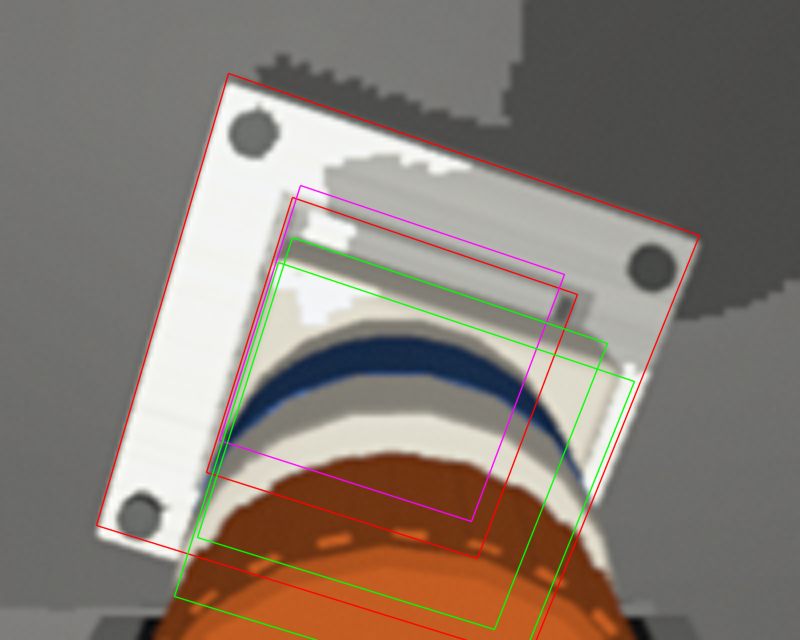

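View pics/b4.png

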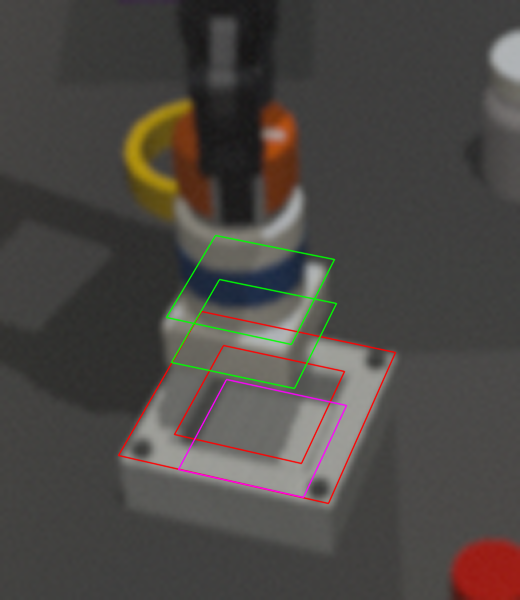

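```bash
cat > ln.py <<'E'
from h import *
def edge(s,A,B,z,rng=8,sign=0):
    "fit strongest-gradient line near 3d segment A-B; returns world offset (mm, along left normal) and angle error deg"
    g=cv2.GaussianBlur(cv2.cvtColor(s["frame"],cv2.COLOR_RGB2GRAY).astype(np.float32),(0,0),1)
    a,b=projn(s,[A,B]); d=(b-a)/np.linalg.norm(b-a); n=np.array([-d[1],d[0]]); o=np.arange(-rng,rng+.01,.25); pts=[]
    for t in np.linspace(.12,.88,40):
        q=a+(b-a)*t; L=(q+o[:,None]*n).astype(np.float32)
        pr=cv2.remap(g,L[:,:1],L[:,1:],cv2.INTER_LINEAR)[:,0]; gr=np.gradient(pr)
        gg=np.abs(gr) if sign==0 else sign*gr; i=gg.argmax(); pts.append((*L[i],gg[i]))
    pts=np.array(pts); W=np.array([onz(s,p[:2],z)[:2] for p in pts])
    u=(B-A)[:2]; ln=np.linalg.norm(u); u=u/ln; m=np.array([-u[1],u[0]])
    X=(W-(A[:2]+B[:2])/2)@u; Y=(W-(A[:2]+B[:2])/2)@m
    k=np.ones(len(X),bool)
    k=np.abs(Y-np.median(Y))<.004
    for _ in range(5):
        c=np.polyfit(X[k],Y[k],1); r=np.abs(Y-np.polyval(c,X)); k=r<max(.0004,2*np.median(r[k]))
    return round(c[1]*1e3,2),round(np.degrees(np.arctan(c[0])),2),int(k.sum()),round(float(np.median(pts[k,2])),1)
E
python3 - <<'E'
from ln import *
s=snapshot("wrist");t=snapshot("side")
n=[.4646,-.227,np.radians(70.7)];f=[.464,-.225,np.radians(70.7)];z=.0786
for nm,x,h,zz in(("nest",n,.052,.034),("foottop",f,.03,z+.028),("footbot",f,.03,z)):
    Q=sqr(x,h,zz)
    for i in range(4):
        A,B=Q[i],Q[(i+1)%4]; m=(A+B)/2-[x[0],x[1],zz]
        print(nm,np.round(m[:2],3),"wrist",edge(s,A,B,zz,5),"side",edge(t,A,B,zz,4))
E
```

```text
nest [0.017 0.049] wrist (np.float64(1.46), np.float64(0.72), 29, 9.3) side (np.float64(-2.05), np.float64(0.08), 16, 6.3)
nest [ 0.049 -0.017] wrist (np.float64(-0.35), np.float64(0.43), 40, 0.8) side (np.float64(2.33), np.float64(-0.22), 27, 5.8)
nest [-0.017 -0.049] wrist (np.float64(-0.46), np.float64(0.32), 39, 10.8) side (np.float64(3.28), np.float64(0.14), 26, 4.7)
nest [-0.049  0.017] wrist (np.float64(-1.41), np.float64(0.29), 37, 7.4) side (np.float64(-1.08), np.float64(-0.05), 15, 5.8)
foottop [0.01  0.028] wrist (np.float64(1.41), np.float64(-2.09), 14, 10.8) side (np.float64(3.56), np.float64(-9.95), 6, 6.0)
foottop [ 0.028 -0.01 ] wrist (np.float64(-2.95), np.float64(-0.69), 21, 0.1) side (np.float64(0.1), np.float64(1.07), 21, 5.4)
foottop [-0.01  -0.028] wrist (np.float64(0.94), np.float64(3.82), 19, 8.2) side (np.float64(-0.4), np.float64(-2.24), 15, 2.0)
foottop [-0.028  0.01 ] wrist (np.float64(-0.53), np.float64(0.39), 40, 6.8) side (np.float64(3.7), np.float64(11.09), 11, 1.2)
footbot [0.01  0.028] wrist (np.float64(2.97), np.float64(0.47), 17, 1.8) side (np.float64(5.35), np.float64(-4.23), 3, 2.1)
footbot [ 0.028 -0.01 ] wrist (np.float64(-2.39), np.float64(3.38), 33, 0.9) side (np.float64(-7.46), np.float64(2.2), 16, 2.9)
footbot [-0.01  -0.028] wrist (np.float64(2.8), np.float64(2.58), 18, 5.9) side (np.float64(1.81), np.float64(6.25), 15, 1.1)
footbot [-0.028  0.01 ] wrist (np.float64(-3.57), np.float64(-0.2), 37, 5.7) side (np.float64(6.65), np.float64(-5.07), 17, 1.6)
```

Call:
send_rows --pt "1 -1 -5 0" --pt "2 -2 -18 0" --pt "2 -2 -30 0" --pt "2 -2 -38 0" --pt "2 -2 -40 0" --pt "2 -2 -40 0" --pt "2 -2 -40 0"

```text
time_s: 8.27
tcp_pos: [0.466, -0.2282, 0.2022]
orientation: [0.707, -0.004, 0.004, -0.707]
force: [-0.1, -0.4, -4.3]
finger_gap: 0.0523
```

Call:
send_rows --pt "0 0 -2 0" --pt "0 0 -4 0" --pt "0 0 -6 0" --pt "0 0 -8 0" --pt "0 0 -9 0" --pt "0 0 -9 0" --pt "0 0 -9 0"

```text
time_s: 8.85
tcp_pos: [0.4659, -0.2281, 0.1929]
orientation: [-0.707, 0.004, -0.004, 0.707]
force: [0.2, -0.3, -3.8]
finger_gap: 0.0525
```

Call:
send_rows --pt "0 0 -3 0" --pt "0 0 -6 0" --pt "0 0 -9 0" --pt "0 0 -12 0" --pt "0 0 -15 0" --pt "0 0 -17 0" --pt "0 0 -17 0" --pt "0 0 -17 0"

```text
time_s: 9.52
tcp_pos: [0.4658, -0.2281, 0.1758]
orientation: [-0.707, 0.004, -0.004, 0.707]
force: [0.8, -0.4, -4.3]
finger_gap: 0.0522
```

Call:
send_rows --pt "0 0 -1 0" --pt "0 0 -2 0" --pt "0 0 -3 0" --pt "0 0 -3.5 0" --pt "0 0 -3.5 0" --pt "0 0 -3.5 0"

```text
time_s: 10.02
tcp_pos: [0.4661, -0.2283, 0.1734]
orientation: [0.707, -0.004, 0.005, -0.707]
force: [-2.2, 0.6, 4.3]
finger_gap: 0.0526
```

```bash
cat > q.py <<'E'
from cell import *
import numpy as np
st=get_state();print({k:np.round(st[k],3).tolist() for k in("time_s","tcp_pos","force","wrist_torque","finger_gap","joint_positions")})
E
python3 q.py
```

```text
{'time_s': 10.017, 'tcp_pos': [0.466, -0.228, 0.173], 'force': [-2.224, 0.636, 4.302], 'wrist_torque': [0.171, 0.369, -0.003], 'finger_gap': 0.053, 'joint_positions': [-0.527, 0.118, 1.596, 0.0, 1.427, -2.086]}
```

Call:
send_rows --pt "0 0 0 -0.05" --pt "0 0 -0.1 -0.12" --pt "0 0 -0.2 -0.2" --pt "0 0 -0.3 -0.28" --pt "0 0 -0.4 -0.36" --pt "0 0 -0.4 -0.44" --pt "0 0 -0.5 -0.5" --pt "0 0 -0.5 -0.55" --pt "0 0 -0.6 -0.6" --pt "0 0 -0.6 -0.6"

```text
time_s: 10.85
tcp_pos: [0.4669, -0.2284, 0.173]
orientation: [0.674, -0.212, 0.215, -0.674]
force: [3.4, -0.7, 3.4]
finger_gap: 0.0524
```

```bash
python3 q.py
```

```text
{'time_s': 10.85, 'tcp_pos': [0.467, -0.228, 0.173], 'force': [3.409, -0.668, 3.431], 'wrist_torque': [-0.13, -0.505, 0.479], 'finger_gap': 0.052, 'joint_positions': [-0.526, 0.119, 1.596, 0.0, 1.423, -1.485]}
```

Call:
send_rows --pt "0 0 -0.1 -0.05" --pt "0 0 -0.1 -0.12" --pt "0 0 -0.2 -0.19" --pt "0 0 -0.3 -0.25" --pt "0 0 -0.3 -0.3" --pt "0 0 -0.3 -0.3"

```text
time_s: 11.35
tcp_pos: [0.4665, -0.2288, 0.1726]
orientation: [0.635, -0.31, 0.312, -0.635]
force: [2.3, -2.4, 5.1]
finger_gap: 0.0524
```

```bash
python3 q.py
python3 - <<'E'
from ov import *
s=snapshot("wrist");save("pics/w5.png",s["frame"][130:430,200:440])
E
```

```text
{'time_s': 11.35, 'tcp_pos': [0.467, -0.229, 0.173], 'force': [2.324, -2.44, 5.11], 'wrist_torque': [-0.445, -0.255, 0.447], 'finger_gap': 0.052, 'joint_positions': [-0.527, 0.119, 1.596, -0.001, 1.423, -1.186]}
```

View pics/w5.png

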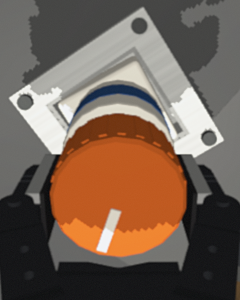

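Call:
send_rows --pt "0 0 -0.1 -0.05" --pt "0 0 -0.1 -0.12" --pt "0 0 -0.2 -0.19" --pt "0 0 -0.3 -0.25" --pt "0 0 -0.3 -0.3" --pt "0 0 -0.3 -0.3"

```text
time_s: 11.9
tcp_pos: [0.4662, -0.229, 0.1723]
orientation: [0.582, -0.402, 0.404, -0.581]
force: [-1.1, -5.2, 5.2]
finger_gap: 0.0524
```

```bash
python3 q.py
```

```text
{'time_s': 11.9, 'tcp_pos': [0.466, -0.229, 0.172], 'force': [-1.054, -5.174, 5.155], 'wrist_torque': [-0.649, 0.004, 0.44], 'finger_gap': 0.052, 'joint_positions': [-0.527, 0.119, 1.597, -0.001, 1.423, -0.886]}
```

Call:
send_rows --pt "0 0 -0.1 -0.05" --pt "0 0 -0.1 -0.1" --pt "0 0 -0.2 -0.15" --pt "0 0 -0.2 -0.2" --pt "0 0 -0.2 -0.2"

```text
time_s: 12.32
tcp_pos: [0.4659, -0.2291, 0.1722]
orientation: [0.539, -0.458, 0.46, -0.538]
force: [-2.4, -4.3, 6.7]
finger_gap: 0.0524
```

```bash
python3 q.py
```

```text
{'time_s': 12.317, 'tcp_pos': [0.466, -0.229, 0.172], 'force': [-2.355, -4.299, 6.739], 'wrist_torque': [-0.762, 0.27, 0.58], 'finger_gap': 0.052, 'joint_positions': [-0.527, 0.119, 1.597, -0.002, 1.423, -0.686]}
```

Call:
send_rows --pt "0 0 -0.1 -0.05" --pt "0 0 -0.1 -0.1" --pt "0 0 -0.1 -0.1" --pt "0 0 -0.1 -0.1"

```text
time_s: 12.65
tcp_pos: [0.4658, -0.2291, 0.1721]
orientation: [0.516, -0.484, 0.485, -0.515]
force: [-3.9, -4.8, 7.2]
finger_gap: 0.0523
```

```bash
python3 q.py
```

```text
{'time_s': 12.65, 'tcp_pos': [0.466, -0.229, 0.172], 'force': [-3.948, -4.848, 7.208], 'wrist_torque': [-0.794, 0.363, 0.578], 'finger_gap': 0.052, 'joint_positions': [-0.527, 0.119, 1.597, -0.002, 1.424, -0.589]}
```

Call:
send_rows --pt "0 0 -0.1 -0.05" --pt "0 0 -0.1 -0.1" --pt "0 0 -0.1 -0.15" --pt "0 0 -0.1 -0.15"

```text
time_s: 12.98
tcp_pos: [0.4656, -0.2291, 0.172]
orientation: [0.477, -0.521, 0.523, -0.476]
force: [-4.6, -4.7, 8.7]
finger_gap: 0.0525
```

```bash
python3 q.py
```

```text
{'time_s': 12.983, 'tcp_pos': [0.466, -0.229, 0.172], 'force': [-4.589, -4.666, 8.699], 'wrist_torque': [-0.782, 0.591, 0.678], 'finger_gap': 0.053, 'joint_positions': [-0.528, 0.119, 1.597, -0.002, 1.424, -0.436]}
```

Call:
send_rows --pt "0 0 -0.1 -0.05" --pt "0 0 -0.1 -0.1" --pt "0 0 -0.1 -0.14" --pt "0 0 -0.1 -0.14"

```text
time_s: 13.32
tcp_pos: [0.4654, -0.2292, 0.1719]
orientation: [0.44, -0.554, 0.555, -0.438]
force: [-6.7, -3.9, 10.1]
finger_gap: 0.0523
```

```bash
python3 q.py
```

```text
{'time_s': 13.317, 'tcp_pos': [0.465, -0.229, 0.172], 'force': [-6.716, -3.884, 10.067], 'wrist_torque': [-0.807, 0.823, 0.7], 'finger_gap': 0.052, 'joint_positions': [-0.528, 0.119, 1.598, -0.003, 1.424, -0.297]}
```

Run:
```python
from h import *
r=[]
for i in range(6): snapshot("side"); r.append(get_state()["wrist_torque"][2])
print(np.round(r,3),np.mean(r))
```

```text
[0.681 0.69  0.725 0.728 0.695 0.717] 0.7060293846496787
```

Call:
send_rows --pt "0 0 -0.1 -0.04" --pt "0 0 -0.1 -0.08" --pt "0 0 -0.1 -0.08" --pt "0 0 -0.1 -0.08"

```text
time_s: 13.95
tcp_pos: [0.4654, -0.2292, 0.1719]
orientation: [0.418, -0.57, 0.571, -0.416]
force: [-6.9, -3.2, 10.0]
finger_gap: 0.0523
```

Run:
```python
from h import *
r=[]
for i in range(6): snapshot("side"); r.append(get_state()["wrist_torque"][2])
print(np.round(r,3),np.mean(r),get_state()["force"])
```

```text
[0.707 0.76  0.722 0.704 0.751 0.763] 0.7345649553828403 [-6.45361086 -3.60423653  9.81711805]
```

Call:
send_rows --pt "0 0 0 0" --pt "0 0 0 0" --pt "0 0 0 0" --pt "0 0 0 0" --pt "0 0 0 0" --pt "0 0 0 0" --pt "0 0 0 0" --pt "0 0 0 0" --gripper 0

```text
time_s: 14.92
tcp_pos: [0.4659, -0.2281, 0.1705]
orientation: [-0.417, 0.571, -0.571, 0.417]
force: [0.2, -0.4, -0.2]
finger_gap: 0.0853
```

Call:
send_rows --pt "0 0 10 0" --pt "0 0 30 0" --pt "0 0 55 0" --pt "0 0 80 0" --pt "0 0 105 0" --pt "0 0 125 0" --pt "0 0 130 0" --pt "0 0 130 0" --pt "0 0 130 0"

```text
time_s: 15.67
tcp_pos: [0.4657, -0.228, 0.2998]
orientation: [-0.417, 0.572, -0.571, 0.416]
force: [0.1, 0.2, -0.6]
finger_gap: 0.0854
```

```bash
python3 q.py
python3 - <<'E'
from ov import *
from scipy.spatial.transform import Rotation as R
s=snapshot("wrist");t=snapshot("side")
n=[.4662,-.2275,np.radians(71)]
P=[(lidpts((n[0],n[1]),.1,.132)[60:],(0,255,0))]
a=crop(s,P,(140,60,500,420),1);b=crop(t,P,(205,190,345,330),2.571)
print(a.shape,b.shape);save("pics/f.png",np.hstack([a,b[:360]]))
E
```

```text
{'time_s': 15.667, 'tcp_pos': [0.466, -0.228, 0.3], 'force': [0.071, 0.208, -0.569], 'wrist_torque': [-0.026, -0.042, -0.008], 'finger_gap': 0.085, 'joint_positions': [-0.527, 0.036, 1.426, 0.0, 1.681, -0.216]}
(360, 360, 3) (360, 360, 3)
```

View pics/f.png

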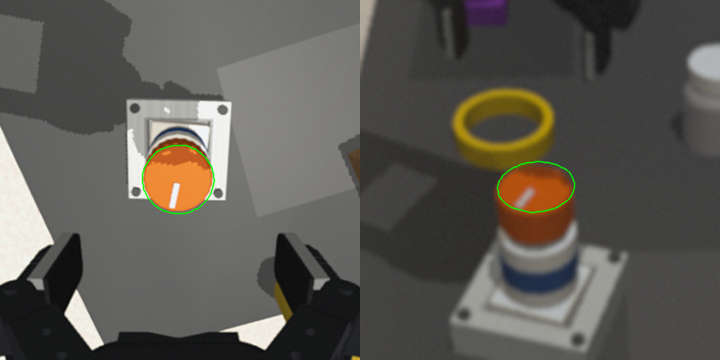

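```bash
python3 -c "
from cell import *
print(finish_job())"
```

```text
the job is handed in; nothing more can be done
None
```

The canister stands in the nest's pocket, its lid is screwed down snug, and the gripper has let go. I handed the job in at about 15.8 s; it reports no verdict.

- **Which canister:** I took the white one with the orange lid and left the purple look-alike alone.
- **Placing:** I lifted it by the lid with a 70 N grip and turned it about 0.18 rad to line up with the nest. I lowered it until it stopped where the pocket floor was expected. It entered the pocket with no measurable side force.
- **Tightening:** I turned the lid clockwise about 1.87 rad in total. The torque read 0.44–0.48 N m while it ran free, then rose after about 1.2 rad. Readings at rest averaged 0.706 N m, then 0.735 N m after the last small turn, close to the 0.75 aim. The readings vary by about 0.03 N m, and a stopped reading can be up to 0.1 N m low. The true value is therefore likely 0.72–0.83 N m, inside the snug range.
- **Slip:** The white line kept its place relative to the fingers, so the grip did not slip noticeably.

**Last checks:** The final pictures show the canister upright and the foot seated in the pocket. The lid's top is where the model puts it for a fully home canister. Force on the gripper is near zero, with the fingers open and clear above. Tape and jar look undisturbed in that view; I did not check every bystander after the move.

**Disagreement:** Before lowering, the side and wrist cameras differed by about 4 mm on the nest's y position. I went mostly by the closer wrist view, and the clean entry bore that out.

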